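# Lay out two shell inlays on a bass fingerboard

### The arm

A 6-joint arm with a two-finger parallel gripper is mounted at the origin on the work surface. World frame = base frame: x ahead of the robot, y to its left, z up, the work surface at z = 0. Lengths are in m, angles in rad, forces in N, time in s.
With the tool pointing down it reaches from about 0.4 to 0.825 m from the base axis. Payload 7 kg.
Tool frame: the origin (TCP) lies on the front face of the gripper's body, between the roots of the fingers; the fingertips stand 66 mm ahead of it and the grasp point (between the pads) lies 47 mm ahead of it; z points along the fingers, y is the line along which they close (so a half turn about z gives the same grasp; the last joint's range is limited). The gripper opens to 88 mm and grips with 3 to 60 N. Pads are 19 mm wide; open, the fingers measure 130 mm over their backs; the gripper's body (78 mm by 193 mm) begins 47 mm behind the grasp point.
Start: joints at [-0.869, 0.359, 0.012, 0, -1.224, -0.288], TCP at [0.271, -0.618, 0.292] pointing down, gripper open.
Joint ranges: [-3.07, 3.07], [-1.43, 2.12], [-1.02, 1.25], [-3.03, 1.67], [-3.05, -0], [-3.03, 3.03]. Speed limits (rad/s): [2.39, 2.39, 3.01, 3.14, 3.14, 3.14].

### API

Orientations are given as [roll, pitch, yaw] about the fixed x, y, z axes, in that order (R = Rz(yaw) Ry(pitch) Rx(roll)).
In Python, from station import arm gives the robot as it stands. The module is installed in compiled form; this text tells all that it offers.
- The arm moves only by the tool move_arm, never from a script. Its argument "increments" is a list of rows, each an object of numbers: "jaw": the gripper command: -1 is shut, 1 is fully open, values between are in proportion; "dx", "dy", "dz": the shift along the tool's x, y, z in m; "twist": the turn about the tool's z in rad. A call has 1 to 12 rows; each row shifts and turns the commanded pose from where the row before left it, along the tool's axes as they then stand; what a row does not reach is not made up. A row lasts 1/12 s, in which the tool goes at most 41.7 mm and 7.16 degrees, less where a joint would pass 70% of its speed; a pose out of reach is approached as far as the arm can. A call is refused whole if a number of a shift passes 0.0417 or a number of a turn 0.125, either way. A call with a gripper value outside its range is refused whole. The fingers move at their own pace and stop on an object; "force" is the grip in N (left out, the last holds). Time passes only in rows, so rows that do not move let the fingers close. It gives the time, the measured TCP pose, the force, the opening and the grip force at its end, in the units of the state.
- arm.get_state(): the state, without advancing time (a new reading comes with each control period).
- arm.grab_frame(name): name is "side" or "top" or "wrist"; returns the picture (480x640x3 uint8, blue, green, red); there is no depth.
- arm.camera_info(name): a dict with "K" (3x3 intrinsics, pixels), "extrinsics" (4x4, takes a point from camera to world coordinates). Camera axes: x right, y down, z forward; pixel columns grow to the right and rows downward; lengths in m; the calibration is good to about 2 mm. The wrist camera is an equidistant fisheye: a pixel r from the principal point sees the ray r / f radians off the axis. A picture is of the moment at which its call begins: read the wrist's pose just before it. camera_info takes no time and is no camera call; for the wrist camera it gives the pose at the moment of the call.
- arm.job_done(): hands the job in; it is judged then, once.
Trained networks look in the newest picture that a camera, given by its name, has taken for a name from the list of things; names that differ only in an ending like _2 or _b are one class to them, and where a whole thing is asked for, a point or a joint stands for the part that bears it (a point fixed in the world has none). Each returns a list of dicts, best first, with "score" (0 to 1); they miss things now and then, are a little off and sometimes report something else, mostly with a low value. They report only what shows in the picture. A call takes as long as a camera call.
- arm.find_in(camera, name): "position" ([x, y, z] in m, in world coordinates, good to about 4 mm: the middle of the surface that is visible of it).
- arm.silhouettes(camera, name): "pixels" (480x640 bool, what is visible of it).
- arm.pinpoint(camera, name): "position" ([x, y, z] in m, in world coordinates, good to about 4 mm: a listed point, or the origin of a listed thing).
The state is a dict: "t": time; "q": joint angles; "qd": joint speeds; "joint_efforts": joint torques, N m; "eef_pos": TCP position; "ee_rot": TCP orientation; "force": force on the tool from outside, world axes, zero at the start; "moment": the same for the moment, N m; "width": finger opening in m; "gripper_force": force on a finger pad.
Only numpy, scipy, OpenCV 4.12 (cv2) and the standard library are available. Lean on these libraries where they do the work, as an engineer would, in place of code of your own. Each camera call takes 0.05 s, during which the arm holds its last target. There are 200 camera calls.

### The job

Slide the clear cover of the inlay case all the way open, pluck the two blue shell blocks out of their pockets one at a time and lay one in each of the two yellow chalk outlines on the fingerboard, flat, centred and in line with the outline, then slide the cover fully shut again. The shell is brittle, so hold it gently and put it down without dropping it; leave the cream blocks in their pockets and do not disturb the glue bottle or the hammer.

Things in the scene. Friction and masses are not known exactly. Their poses are not given: they have to be found in the camera images.
- case: fixed wooden case, 126 (x) x 246 (y) mm, walls 26 mm high. Origin on the bench under the centre of its pocket half (y -58 to +58 mm), z up. Tray face 10 mm above the bench with four pockets 29 x 17 mm, 4 mm deep (floor at 6 mm), centred at x = +-22, y = +-23 mm. The other half (y -58 to -176 mm) is a closed compartment 20 mm high; the open cover parks over it.
- cover (a joint): clear sliding cover of the case, plate 110 x 114 x 4 mm, its top 25 mm above the bench, running between the case walls. 0 = shut over the pockets (starts at 0 to 0.03 m), 0.115 m = fully open; grows as it moves towards the case's -y. About 1.2 N of friction; stays where it is left.
- cover_grip (a point): top centre of the cover's dark wooden grip: a fin 40 (case x) x 10 (case y) x 24 mm high on the middle of the cover. The point is 49 mm above the bench and moves with the cover. Pinch the fin from above across its 10 mm, along the case's y. Axes parallel to the case's.
- blue1: blue sawn shell inlay block, 26 (x) x 14 (y) x 10 (z) mm, 10 to 17 g, origin at the centre of its underside; z up. Starts in one of the four pockets (which one varies), long side along the case's x, standing 6 mm out of it. Brittle: cracks if gripped with over 25 N (5 to 15 N is right) or if dropped (over 12 mm of free fall). May go on either outline.
- blue2: the other blue sawn shell inlay block, 26 (x) x 14 (y) x 10 (z) mm, 10 to 17 g, origin at the centre of its underside; z up. Starts in one of the four pockets (which one varies), long side along the case's x, standing 6 mm out of it. Brittle: cracks if gripped with over 25 N (5 to 15 N is right) or if dropped (over 12 mm of free fall).
- cream1: cream sawn shell inlay block, 26 (x) x 14 (y) x 10 (z) mm, 10 to 17 g, origin at the centre of its underside; z up. Lies in another pocket; leave it there.
- cream2: cream sawn shell inlay block, 26 (x) x 14 (y) x 10 (z) mm, 10 to 17 g, origin at the centre of its underside; z up. Lies in another pocket; leave it there.
- board: fixed dark bass fingerboard on a beam, 592 (x) x 60 mm (y), flat top 38 mm above the bench; origin on the bench midway between the two outlines, x along the board, away from the robot. Frets 1.5 mm high cross it; finished flush grey inlays lie in two other fret spaces. Low teal stops hold its ends.
- mark_a (a point): centre of the yellow chalk outline (rectangle, 31 along the board x 19 mm outside) nearer the robot, on the board's top face, 38 mm above the bench, in a fret space 38 mm long. Axes parallel to the board's: the block's long side goes along x.
- mark_b (a point): centre of the second, alike chalk outline, 73 mm farther along the board, in a fret space 34 mm long. Axes parallel to the board's.
- glue: yellow glue bottle with red cap, 48 mm across, 85 mm high, standing on the bench; origin at the centre of its underside. Bystander.
- hammer: small hammer, 240 mm long, lying on the bench. Bystander.

How it is judged:
By the outcome, as a careful person would: the job done as asked, in the order asked, and still so for the second after the job is handed in, with the robot touching nothing.
It also fails if it takes over 70 s, if anything falls off the work surface, if the arm or the gripper's body presses on something with over 40 N, if the wrist force passes 120 N, or if a joint passes its speed limit or range.

## Working session

There is one attempt and no reset: what is moved stays moved. The work goes in short steps, Python scripts to look and compute and a tool call to move; the robot and the scene stay as the last step left them, time stands still between calls to the robot, and variables do not carry over. Pictures are saved under pics/ and viewed, at most 10 in all, crops included, and the job is handed in when it is done.

Besides the shell and the picture viewer there is one more tool, called by a JSON object that holds its "op" and its "data", one argument or row to a line. move_arm: Moves the arm, as the interface text tells. Its arguments: {"type":"object","properties":{"increments":{"type":"array"},"force":{"type":"number"}},"required":["increments"]}

```bash
mkdir -p pics; cat > h.py <<'E'
import numpy as np, cv2
from station import arm
from scipy.spatial.transform import Rotation as R
def snap(c,fn=None):
    im=arm.grab_frame(c)
    if fn: cv2.imwrite('pics/'+fn,im)
    return im
E
python3 - <<'E'
from h import *
s=arm.get_state(); print(s['t'],s['eef_pos'],s['ee_rot'],s['width'])
a=snap('top','top.png'); 
for n in ['case','cover_grip','blue1','cream1','mark_a','mark_b','board','glue','hammer']:
    print(n,[(np.round(d['position'],4).tolist(),round(d['score'],2)) for d in arm.pinpoint('top',n)])
snap('side','side.png')
for n in ['case','cover_grip','blue1','cream1','mark_a','board']:
    print(n,[(np.round(d['position'],4).tolist(),round(d['score'],2)) for d in arm.pinpoint('side',n)])
for c in ['top','side','wrist']:
    i=arm.camera_info(c); print(c,np.round(i['K'],1).tolist(),np.round(i['extrinsics'],3).tolist())
E
```

```text
0.0 [ 0.27124471 -0.61770322  0.29123001] [ 3.13997103e+00 -1.46065639e-04 -2.72792288e+00] 0.08763537183658937
case [([0.4982, -0.1351, -0.0061], 0.68)]
cover_grip [([0.492, -0.1537, 0.0544], 0.84)]
blue1 []
cream1 [([0.4886, 0.1769, 0.038], 0.51)]
mark_a [([0.5658, 0.1739, 0.042], 0.9), ([0.4888, 0.1772, 0.0407], 0.79)]
mark_b [([0.5658, 0.1739, 0.042], 0.9), ([0.4888, 0.1772, 0.0407], 0.79)]
board [([0.524, 0.1731, 0.0003], 0.93)]
glue [([0.6938, -0.197, 0.003], 0.77)]
hammer [([0.5293, 0.4044, -0.0031], 0.73), ([0.4881, 0.1737, 0.0391], 0.41)]
case [([0.4934, -0.133, 0.0031], 0.83)]
cover_grip [([0.4887, -0.1508, 0.0491], 0.97), ([0.5268, 0.4066, 0.0022], 0.53)]
blue1 []
cream1 [([0.4806, -0.1085, 0.0027], 0.43), ([0.525, -0.1179, 0.0057], 0.41)]
mark_a [([0.4926, 0.1653, 0.0374], 0.59)]
board [([0.5259, 0.1673, 0.0008], 0.85)]
top [[505.6, 0.0, 316.4], [0.0, 505.6, 229.2], [0.0, 0.0, 1.0]] [[-0.023, -0.983, 0.184, 0.388], [-1.0, 0.024, 0.002, 0.109], [-0.007, -0.184, -0.983, 1.052], [0.0, 0.0, 0.0, 1.0]]
side [[558.7, 0.0, 320.5], [0.0, 558.7, 240.8], [0.0, 0.0, 1.0]] [[-0.993, -0.068, 0.097, 0.504], [-0.119, 0.542, -0.832, 0.873], [0.004, -0.838, -0.546, 0.546], [0.0, 0.0, 0.0, 1.0]]
wrist [[371.6, 0.0, 321.1], [0.0, 371.6, 242.4], [0.0, 0.0, 1.0]] [[-0.402, 0.877, 0.264, 0.198], [0.916, 0.384, 0.116, -0.649], [0.001, 0.289, -0.957, 0.385], [0.0, 0.0, 0.0, 1.0]]
```

View pics/top.png

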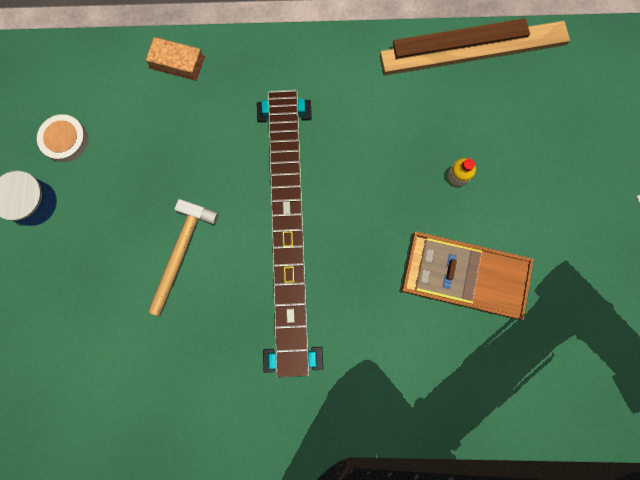

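View pics/side.png

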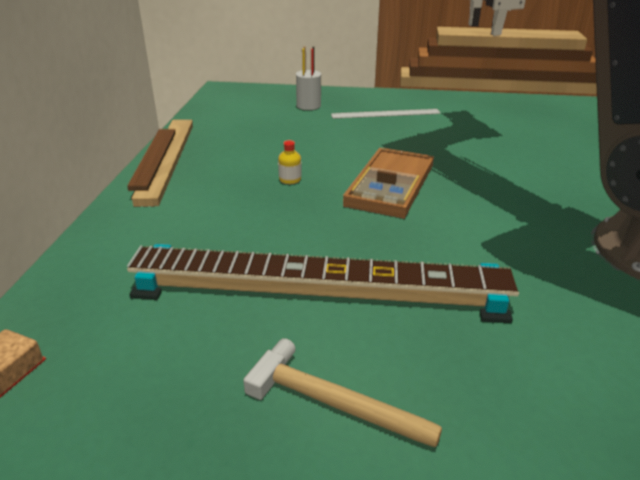

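The top view shows the case at (470,275), opening towards the image right (world -y). Cream blocks are at (430,255) and (425,276), and the blues are under the grip at (453,262) and (448,283). The chalk outlines are at (288,239) and (289,275). The side view agrees. Next I'll get the yaws.

```bash
cat >> h.py <<'E'
def rays(c,px,info=None):
    i=info or arm.camera_info(c); K=np.array(i['K']); E=np.array(i['extrinsics']); px=np.atleast_2d(px).astype(float)
    v=(px-[K[0,2],K[1,2]])/K[0,0]
    if c=='wrist':
        r=np.linalg.norm(v,axis=1,keepdims=True)+1e-12
        d=np.hstack([v/r*np.sin(r),np.cos(r)])
    else: d=np.hstack([v,np.ones((len(v),1))])
    return E[:3,3],d@E[:3,:3].T
def toplane(c,px,z,info=None):
    o,d=rays(c,px,info); return o+d*((z-o[2])/d[:,2:])
def rect(c,mask,z,info=None):
    m=mask.astype(np.uint8); n,l,st,_=cv2.connectedComponentsWithStats(m); m=(l==1+st[1:,4].argmax()).astype(np.uint8)
    cs=max(cv2.findContours(m,0,1)[0],key=cv2.contourArea)[:,0]
    p=toplane(c,cs,z,info)[:,:2]; (cx,cy),(w,h),a=cv2.minAreaRect((p*1000).astype(np.float32))
    if w<h: w,h,a=h,w,a+90
    return np.round([cx,cy,w,h,(a+90)%180-90],1)   # mm, long-side angle deg
E
python3 - <<'E'
from h import *
snap('top')
for n,z in [('case',.024),('board',.038),('cover',.025),('cover_grip',.045),('mark_a',.038)]:
    for d in arm.silhouettes('top',n)[:3]: print(n,round(d['score'],2),d['pixels'].sum(),rect('top',d['pixels'],z))
E
```

```text
case 0.61 7825 [ 478.4 -192.3  250.3  130.7   75.3]
board 0.68 10141 [586.9 170.5 597.5 118.3   1.2]
cover 0.97 3012 [ 489.8 -154.6  115.5  111.6   76. ]
cover 0.52 9953 [588.8 170.5 602.2 119.5   1.4]
cover_grip 0.78 3035 [ 487.1 -150.9  112.7  108.9   75.1]
mark_a 0.55 9796 [586.5 169.6 593.5 116.1   1.2]
```

{"op": "move_arm", "data": {
  "increments": [
    {"dx": -0.0277,"dy": 0.0241,"dz": 0.007,"jaw": -0.3},
    {"dx": -0.0277,"dy": 0.0241,"dz": 0.007,"jaw": -0.3},
    {"dx": -0.0277,"dy": 0.0241,"dz": 0.007,"jaw": -0.3},
    {"dx": -0.0277,"dy": 0.0241,"dz": 0.007,"jaw": -0.3},
    {"dx": -0.0277,"dy": 0.0241,"dz": 0.007,"jaw": -0.3},
    {"dx": -0.0277,"dy": 0.0241,"dz": 0.007,"jaw": -0.3},
    {"dx": -0.0277,"dy": 0.0241,"dz": 0.007,"jaw": -0.3},
    {"dx": -0.0277,"dy": 0.0241,"dz": 0.007,"jaw": -0.3},
    {"dx": -0.0277,"dy": 0.0241,"dz": 0.007,"jaw": -0.3},
    {"dx": -0.0277,"dy": 0.0241,"dz": 0.007,"jaw": -0.3},
    {"dx": -0.0277,"dy": 0.0241,"dz": 0.007,"jaw": -0.3},
    {"dx": -0.0277,"dy": 0.0241,"dz": 0.007,"jaw": -0.3}
  ]
}}

```text
$.increments[0]: bad value
```

{"op": "move_arm", "data": {
  "increments": [
    {"dx": -0.0277,"dy": 0.0241,"jaw": -0.3},
    {"dx": -0.0277,"dy": 0.0241,"jaw": -0.3},
    {"twist": 0.112,"jaw": -0.3},
    {"twist": 0.112,"jaw": -0.3},
    {"twist": 0.112,"jaw": -0.3},
    {"twist": 0.112,"jaw": -0.3},
    {"twist": 0.112,"jaw": -0.3},
    {"twist": 0.11,"jaw": -0.3},
    {"jaw": -0.3},
    {"jaw": -0.3}
  ]
}}

```text
$.increments[0]: bad value
```

```bash
cat >> h.py <<'E'
def delta(x,y,z,yawdeg=None,gp=False):
    "print tool-axis shift from current TCP to target TCP xyz (m), and twist"
    s=arm.get_state(); p=np.array(s['eef_pos']); Rm=R.from_euler('xyz',s['ee_rot']).as_matrix()
    print('at',np.round(p,4),'yaw',round(np.degrees(s['ee_rot'][2]),2),'q',np.round(s['q'],2),'w',round(s['width'],4))
    print('dxyz',np.round(Rm.T@(np.array([x,y,z])-p),4), 'twist',None if yawdeg is None else round(-np.radians((yawdeg-np.degrees(s['ee_rot'][2])+180)%360-180),4))
E
python3 - <<'E'
from h import *
snap('wrist','w1.png'); info=arm.camera_info('wrist')
for n,z in [('case',.025),('cover',.025),('cover_grip',.049),('blue1',.016),('cream1',.016)]:
    for d in arm.silhouettes('wrist',n)[:3]: print(n,round(d['score'],2),d['pixels'].sum(),rect('wrist',d['pixels'],z,info))
for n in ['case','cover_grip','blue1']: print(n,[(np.round(d['position'],4).tolist(),round(d['score'],2)) for d in arm.pinpoint('wrist',n)])
delta(.49,-.153,.2,165.3)
E
```

```text
case []
cover_grip []
blue1 []
at [ 0.2714 -0.618   0.2922] yaw -156.29 q [-0.87  0.36  0.01 -0.   -1.22 -0.29] w 0.0877
dxyz [-0.3871  0.3379  0.0922] twist 0.6704
```

View pics/w1.png

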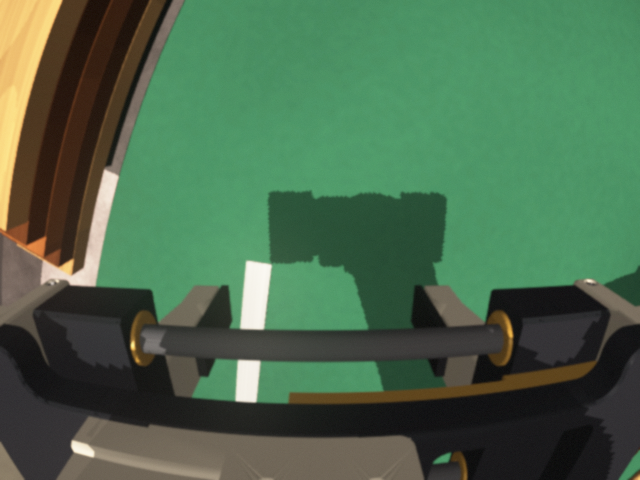

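The picture shows bare bench: the moves were refused, so the arm hasn't moved. I'll retry with every key in each row.

{"op": "move_arm", "data": {
  "increments": [
    {"jaw": -0.3,"dx": -0.0277,"dy": 0.0241,"dz": 0.007,"twist": 0},
    {"jaw": -0.3,"dx": -0.0277,"dy": 0.0241,"dz": 0.007,"twist": 0},
    {"jaw": -0.3,"dx": -0.0277,"dy": 0.0241,"dz": 0.007,"twist": 0},
    {"jaw": -0.3,"dx": -0.0277,"dy": 0.0241,"dz": 0.007,"twist": 0},
    {"jaw": -0.3,"dx": -0.0277,"dy": 0.0241,"dz": 0.007,"twist": 0},
    {"jaw": -0.3,"dx": -0.0277,"dy": 0.0241,"dz": 0.007,"twist": 0},
    {"jaw": -0.3,"dx": -0.0277,"dy": 0.0241,"dz": 0.007,"twist": 0},
    {"jaw": -0.3,"dx": -0.0277,"dy": 0.0241,"dz": 0.007,"twist": 0},
    {"jaw": -0.3,"dx": -0.0277,"dy": 0.0241,"dz": 0.007,"twist": 0},
    {"jaw": -0.3,"dx": -0.0277,"dy": 0.0241,"dz": 0.007,"twist": 0},
    {"jaw": -0.3,"dx": -0.0277,"dy": 0.0241,"dz": 0.007,"twist": 0},
    {"jaw": -0.3,"dx": -0.0277,"dy": 0.0241,"dz": 0.007,"twist": 0}
  ]
}}

```text
t: 2.6
eef_pos: [0.46, -0.2179, 0.2083]
ee_rot: [-3.141, 0.001, -2.728]
force: [0.4, 0.1, -0.2]
width: 0.0309
gripper_force: 0.0
```

{"op": "move_arm", "data": {
  "increments": [
    {"jaw": -0.3,"dx": -0.0277,"dy": 0.0241,"dz": 0,"twist": 0},
    {"jaw": -0.3,"dx": -0.0277,"dy": 0.0241,"dz": 0,"twist": 0},
    {"jaw": -0.3,"dx": 0,"dy": 0,"dz": 0,"twist": 0.112},
    {"jaw": -0.3,"dx": 0,"dy": 0,"dz": 0,"twist": 0.112},
    {"jaw": -0.3,"dx": 0,"dy": 0,"dz": 0,"twist": 0.112},
    {"jaw": -0.3,"dx": 0,"dy": 0,"dz": 0,"twist": 0.112},
    {"jaw": -0.3,"dx": 0,"dy": 0,"dz": 0,"twist": 0.112},
    {"jaw": -0.3,"dx": 0,"dy": 0,"dz": 0,"twist": 0.11},
    {"jaw": -0.3,"dx": 0,"dy": 0,"dz": 0,"twist": 0},
    {"jaw": -0.3,"dx": 0,"dy": 0,"dz": 0,"twist": 0}
  ]
}}

```text
t: 3.43
eef_pos: [0.4909, -0.1532, 0.2083]
ee_rot: [3.142, 0.0, 2.889]
force: [0.1, 0.1, -0.1]
width: 0.0306
gripper_force: 0.0
```

```bash
python3 - <<'E'
from h import *
snap('wrist','w2.png'); info=arm.camera_info('wrist')
for n,z in [('case',.025),('cover',.025),('cover_grip',.049),('blue1',.016),('cream1',.016)]:
    for d in arm.silhouettes('wrist',n)[:3]: print(n,round(d['score'],2),d['pixels'].sum(),rect('wrist',d['pixels'],z,info))
for n in ['case','cover_grip','blue1']: print(n,[(np.round(d['position'],4).tolist(),round(d['score'],2)) for d in arm.pinpoint('wrist',n)])
delta(.49,-.153,.2,165.3)
E
```

```text
case 0.8 41587 [ 479.  -191.6  247.7  127.9   75. ]
cover 0.78 18662 [ 489.8 -154.3  115.2  111.6   75.1]
cover_grip 0.91 18858 [ 482.8 -152.4  105.1  102.    75. ]
cream1 0.72 18759 [ 491.8 -155.   118.7  114.4   75.1]
case [([0.4946, -0.136, -0.0008], 0.81)]
cover_grip [([0.4892, -0.1573, 0.05], 0.74)]
blue1 [([0.4959, -0.1557, 0.0467], 0.55)]
at [ 0.4908 -0.1532  0.2082] yaw 165.35 q [ 0.08  0.17 -0.46  0.   -0.95 -1.91] w 0.0306
dxyz [ 0.0008 -0.      0.0082] twist 0.0009
```

View pics/w2.png

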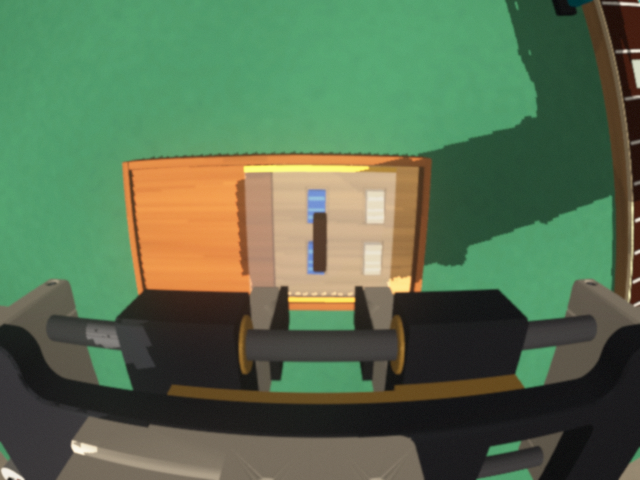

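Here the case is at 124-430 x 157-310 px. The blues are at (316,206) and (316,257), with the fin at (320,242) and the creams at (375,207) and (373,258). The case's +y is image right, so the blues sit in the y = -23 pockets. I'll go down and pinch the fin.

{"op": "move_arm", "data": {
  "increments": [
    {"jaw": -0.3,"dx": 0.001,"dy": -0.0014,"dz": 0.022,"twist": 0.006},
    {"jaw": -0.3,"dx": 0,"dy": 0,"dz": 0.03,"twist": 0},
    {"jaw": -0.3,"dx": 0,"dy": 0,"dz": 0.03,"twist": 0},
    {"jaw": -0.3,"dx": 0,"dy": 0,"dz": 0.03,"twist": 0},
    {"jaw": -0.3,"dx": 0,"dy": 0,"dz": 0,"twist": 0},
    {"jaw": -0.3,"dx": 0,"dy": 0,"dz": 0,"twist": 0},
    {"jaw": -1,"dx": 0,"dy": 0,"dz": 0,"twist": 0},
    {"jaw": -1,"dx": 0,"dy": 0,"dz": 0,"twist": 0},
    {"jaw": -1,"dx": 0,"dy": 0,"dz": 0,"twist": 0},
    {"jaw": -1,"dx": 0,"dy": 0,"dz": 0,"twist": 0},
    {"jaw": -1,"dx": 0,"dy": 0,"dz": 0,"twist": 0}
  ],
  "force": 15
}}

```text
t: 4.8
eef_pos: [0.4899, -0.1542, 0.0973]
ee_rot: [3.141, 0.002, 2.88]
force: [-0.3, 0.3, 7.3]
width: 0.0099
gripper_force: 15.0
```

{"op": "move_arm", "data": {
  "increments": [
    {"jaw": -1,"dx": 0,"dy": 0,"dz": -0.001,"twist": 0},
    {"jaw": -1,"dx": 0,"dy": -0.006,"dz": 0,"twist": 0},
    {"jaw": -1,"dx": 0,"dy": -0.01,"dz": 0,"twist": 0},
    {"jaw": -1,"dx": 0,"dy": -0.012,"dz": 0,"twist": 0},
    {"jaw": -1,"dx": 0,"dy": -0.012,"dz": 0,"twist": 0},
    {"jaw": -1,"dx": 0,"dy": -0.012,"dz": 0,"twist": 0},
    {"jaw": -1,"dx": 0,"dy": -0.012,"dz": 0,"twist": 0},
    {"jaw": -1,"dx": 0,"dy": -0.012,"dz": 0,"twist": 0},
    {"jaw": -1,"dx": 0,"dy": -0.008,"dz": 0,"twist": 0},
    {"jaw": -1,"dx": 0,"dy": -0.006,"dz": 0,"twist": 0},
    {"jaw": -1,"dx": 0,"dy": -0.003,"dz": 0,"twist": 0},
    {"jaw": -1,"dx": 0,"dy": 0,"dz": 0,"twist": 0}
  ]
}}

```text
t: 5.8
eef_pos: [0.4656, -0.2454, 0.0974]
ee_rot: [-3.141, 0.001, 2.879]
force: [5.0, -3.1, -3.4]
width: 0.0098
gripper_force: 15.0
```

{"op": "move_arm", "data": {
  "increments": [
    {"jaw": -1,"dx": 0,"dy": -0.002,"dz": 0,"twist": 0},
    {"jaw": -1,"dx": 0,"dy": -0.002,"dz": 0,"twist": 0},
    {"jaw": -1,"dx": 0,"dy": 0,"dz": 0,"twist": 0}
  ]
}}

```text
t: 6.05
eef_pos: [0.4653, -0.2462, 0.0973]
ee_rot: [3.138, 0.002, 2.878]
force: [7.4, 20.3, 0.6]
width: 0.0098
gripper_force: 15.0
```

{"op": "move_arm", "data": {
  "increments": [
    {"jaw": -1,"dx": 0,"dy": 0.004,"dz": 0,"twist": 0},
    {"jaw": -0.45,"dx": 0,"dy": 0,"dz": 0,"twist": 0},
    {"jaw": -0.45,"dx": 0,"dy": 0,"dz": 0,"twist": 0},
    {"jaw": -0.45,"dx": 0,"dy": 0,"dz": 0,"twist": 0},
    {"jaw": -0.45,"dx": 0,"dy": 0,"dz": -0.02,"twist": 0},
    {"jaw": -0.45,"dx": 0,"dy": 0,"dz": -0.03,"twist": 0},
    {"jaw": -0.45,"dx": 0,"dy": 0.03,"dz": -0.02,"twist": 0},
    {"jaw": -0.45,"dx": 0,"dy": 0.03,"dz": 0,"twist": 0},
    {"jaw": -0.45,"dx": 0,"dy": 0.03,"dz": 0,"twist": 0},
    {"jaw": -0.45,"dx": 0,"dy": 0,"dz": 0,"twist": 0},
    {"jaw": -0.45,"dx": 0,"dy": 0,"dz": 0,"twist": 0}
  ],
  "force": 8
}}

```text
t: 6.97
eef_pos: [0.4884, -0.1564, 0.1672]
ee_rot: [-3.141, -0.001, 2.881]
force: [-0.6, -1.1, 0.1]
width: 0.024
gripper_force: 0.0
```

```bash
python3 - <<'E'
from h import *
snap('wrist','w3.png'); info=arm.camera_info('wrist')
for n,z in [('case',.025),('cover',.025),('blue1',.016),('cream1',.016)]:
    for d in arm.silhouettes('wrist',n)[:4]: print(n,round(d['score'],2),d['pixels'].sum(),rect('wrist',d['pixels'],z,info))
for n in ['blue1','cover_grip']: print(n,[(np.round(d['position'],4).tolist(),round(d['score'],2)) for d in arm.pinpoint('wrist',n)])
delta(.5104,-.163,.1,165)
E
```

```text
case 0.95 44094 [ 475.1 -191.5  248.1  122.    75.1]
cover 0.71 17611 [ 459.8 -243.   115.   100.1   75.1]
blue1 0.91 710 [ 508.  -162.8   28.8   13.8  -17.6]
cream1 0.87 778 [ 477.9 -107.5   26.9   14.   -12.9]
cream1 0.79 576 [ 517.6 -118.9   24.4   14.6  -12.2]
blue1 [([0.4702, -0.1519, 0.0093], 0.57)]
cover_grip [([0.4686, -0.2477, 0.05], 0.96)]
at [ 0.4883 -0.1579  0.167 ] yaw 164.9 q [ 0.07  0.22 -0.51  0.   -0.85 -1.9 ] w 0.0239
dxyz [-0.0227  0.0009  0.0669] twist -0.0017
```

View pics/w3.png

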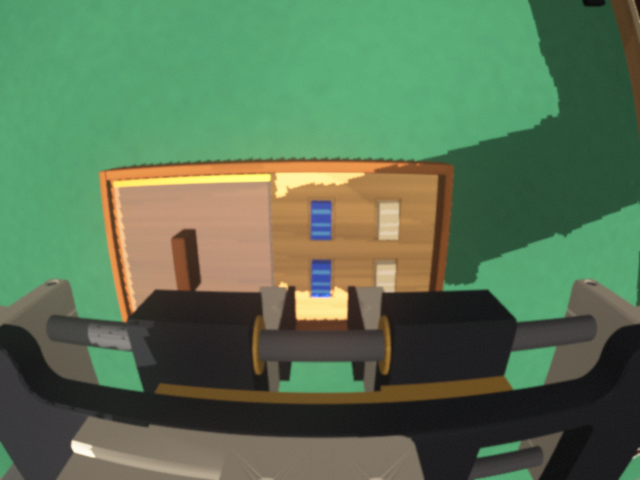

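```bash
python3 - <<'E'
from h import *
im=cv2.imread('pics/w3.png'); info=arm.camera_info('wrist')
m=cv2.inRange(cv2.cvtColor(im,cv2.COLOR_BGR2HSV),(100,110,40),(130,255,255))
m=cv2.morphologyEx(m,cv2.MORPH_CLOSE,np.ones((5,5)))
n,l,st,c=cv2.connectedComponentsWithStats(m)
for k in range(1,n):
    if st[k,4]>200: print(c[k],st[k],rect('wrist',l==k,.016,info))
E
```

```text
[320.68242245 219.94534712] [312 202  19  37 677] [ 467.1 -152.6   24.9   12.3  -15.1]
[320.5571205  278.46791862] [312 261  18  36 639] [ 508.1 -164.1   26.8   12.2  -15.1]
```

The cover is open and clear of the pockets. The blues are at (321,220), which is the -x pocket, and (321,278), the +x pocket. I'll take the +x one first.

{"op": "move_arm", "data": {
  "increments": [
    {"jaw": -0.45,"dx": -0.0218,"dy": 0,"dz": 0.015,"twist": -0.002},
    {"jaw": -0.45,"dx": 0,"dy": 0,"dz": 0.025,"twist": 0},
    {"jaw": -0.45,"dx": 0,"dy": 0,"dz": 0.025,"twist": 0},
    {"jaw": -0.45,"dx": 0,"dy": 0,"dz": 0.015,"twist": 0},
    {"jaw": -0.45,"dx": 0,"dy": 0,"dz": 0.006,"twist": 0},
    {"jaw": -0.45,"dx": 0,"dy": 0,"dz": 0.0035,"twist": 0},
    {"jaw": -0.45,"dx": 0,"dy": 0,"dz": 0,"twist": 0},
    {"jaw": -0.45,"dx": 0,"dy": 0,"dz": 0,"twist": 0}
  ],
  "force": 8
}}

```text
t: 7.98
eef_pos: [0.5103, -0.163, 0.0784]
ee_rot: [3.141, 0.001, 2.881]
force: [-0.3, 0.4, -0.4]
width: 0.0242
gripper_force: 0.0
```

```bash
python3 - <<'E'
from h import *
delta(.5093,-.1635,.0775,165); print(arm.get_state()['force'])
E
```

```text
at [ 0.5103 -0.163   0.0784] yaw 165.1 q [ 0.06  0.37 -0.55  0.   -0.65 -1.89] w 0.0242
dxyz [ 0.0008 -0.0008  0.0009] twist 0.0017
[-0.29315429  0.44753277 -0.3876158 ]
```

{"op": "move_arm", "data": {
  "increments": [
    {"jaw": -0.45,"dx": 0.0008,"dy": -0.0008,"dz": 0.0009,"twist": 0},
    {"jaw": -0.7,"dx": 0,"dy": 0,"dz": 0,"twist": 0},
    {"jaw": -1,"dx": 0,"dy": 0,"dz": 0,"twist": 0},
    {"jaw": -1,"dx": 0,"dy": 0,"dz": 0,"twist": 0},
    {"jaw": -1,"dx": 0,"dy": 0,"dz": 0,"twist": 0},
    {"jaw": -1,"dx": 0,"dy": 0,"dz": 0,"twist": 0}
  ],
  "force": 8
}}

```text
t: 8.48
eef_pos: [0.5091, -0.1634, 0.0774]
ee_rot: [3.141, 0.001, 2.882]
force: [-1.5, 0.3, 6.7]
width: 0.0139
gripper_force: 8.0
```

{"op": "move_arm", "data": {
  "increments": [
    {"jaw": -1,"dx": 0,"dy": 0,"dz": -0.003,"twist": 0},
    {"jaw": -1,"dx": 0,"dy": 0,"dz": -0.006,"twist": 0},
    {"jaw": -1,"dx": 0,"dy": 0,"dz": -0.015,"twist": 0},
    {"jaw": -1,"dx": 0,"dy": 0,"dz": -0.025,"twist": 0},
    {"jaw": -1,"dx": 0,"dy": 0,"dz": -0.025,"twist": 0},
    {"jaw": -1,"dx": 0,"dy": 0,"dz": -0.02,"twist": 0},
    {"jaw": -1,"dx": 0,"dy": 0,"dz": 0,"twist": 0}
  ]
}}

```text
t: 9.07
eef_pos: [0.5109, -0.1636, 0.1754]
ee_rot: [3.14, 0.007, 2.882]
force: [1.3, -1.1, 0.3]
width: 0.0138
gripper_force: 8.0
```

```bash
python3 - <<'E'
from h import *
# marks from the top camera by colour, board yaw too
im=snap('top'); info=arm.camera_info('top')
m=cv2.inRange(cv2.cvtColor(im,cv2.COLOR_BGR2HSV),(20,100,80),(35,255,255)); m[:,330:]=0; m[:, :260]=0
m=cv2.morphologyEx(m,cv2.MORPH_CLOSE,np.ones((3,3)))
n,l,st,c=cv2.connectedComponentsWithStats(m)
for k in range(1,n):
    if st[k,4]>60: print(c[k],st[k],rect('top',l==k,.038,info))
delta(.5658,.172,.17,180)
E
```

```text
[287.63380282 237.56338028] [282 231  11  15  71] [561.4 171.8  29.1  20.4  -0.8]
[288.61458333 274.40625   ] [284 266  11  17  96] [488.1 168.8  32.4  20.   -0.7]
at [ 0.51   -0.1634  0.1735] yaw 165.11 q [ 0.06  0.24 -0.46  0.   -0.87 -1.89] w 0.0136
dxyz [0.0323 0.3385 0.0037] twist -0.2599
```

{"op": "move_arm", "data": {
  "increments": [
    {"jaw": -1,"dx": 0.0036,"dy": 0.0376,"dz": 0,"twist": 0},
    {"jaw": -1,"dx": 0.0036,"dy": 0.0376,"dz": 0,"twist": 0},
    {"jaw": -1,"dx": 0.0036,"dy": 0.0376,"dz": 0,"twist": 0},
    {"jaw": -1,"dx": 0.0036,"dy": 0.0376,"dz": 0,"twist": 0},
    {"jaw": -1,"dx": 0.0036,"dy": 0.0376,"dz": 0,"twist": 0},
    {"jaw": -1,"dx": 0.0036,"dy": 0.0376,"dz": 0,"twist": 0},
    {"jaw": -1,"dx": 0.0036,"dy": 0.0376,"dz": 0,"twist": 0},
    {"jaw": -1,"dx": 0.0036,"dy": 0.0376,"dz": 0,"twist": 0},
    {"jaw": -1,"dx": 0.0036,"dy": 0.0376,"dz": 0,"twist": -0.096},
    {"jaw": -1,"dx": 0,"dy": 0,"dz": 0,"twist": -0.096},
    {"jaw": -1,"dx": 0,"dy": 0,"dz": 0,"twist": -0.096},
    {"jaw": -1,"dx": 0,"dy": 0,"dz": 0,"twist": 0}
  ]
}}

```text
t: 10.12
eef_pos: [0.5639, 0.1726, 0.1697]
ee_rot: [-3.141, -0.002, -3.108]
force: [0.3, -0.8, -0.7]
width: 0.0139
gripper_force: 8.0
```

```bash
python3 - <<'E'
from h import *
im=snap('wrist','w4.png'); info=arm.camera_info('wrist')
print(arm.get_state()['eef_pos'],arm.get_state()['ee_rot'],arm.get_state()['width'])
m=cv2.inRange(cv2.cvtColor(im,cv2.COLOR_BGR2HSV),(20,100,80),(35,255,255))
m=cv2.morphologyEx(m,cv2.MORPH_CLOSE,np.ones((3,3)))
n,l,st,c=cv2.connectedComponentsWithStats(m)
for k in range(1,n):
    if st[k,4]>60: print(c[k],st[k],rect('wrist',l==k,.038,info))
for d in arm.silhouettes('wrist','board')[:2]: print('board',d['score'],rect('wrist',d['pixels'],.038,info))
print([(np.round(d['position'],4).tolist(),round(d['score'],2)) for d in arm.pinpoint('wrist','mark_a')])
E
```

```text
[0.56397277 0.17208032 0.16987364] [-3.14087377e+00 -1.51254679e-03 -3.11494500e+00] 0.014074278362383877
[ 17.352657   172.48309179] [  0 107  27 124 207] [498.6 -75.1 100.2  34.3  -7.7]
[323.08251473 139.58447937] [ 306  113   35   55 1018] [488.1 171.2  32.8  20.5   1.6]
[586.92335329 243.36167665] [546 174  85 140 835] [546.5 380.2 130.6  23.  -21.2]
[322.1160221  253.23572744] [306 232  32  47 543] [560.6 172.2  31.   19.7   1.5]
[148.7173913  385.42391304] [137 382  24  10  92] [680.7  30.1  24.8   9.4 -76.8]
[  6.86206897 476.86206897] [  0 472  21   8  87] [ 938.8 -302.7   79.5   15.8  -64. ]
board 0.95 [490.5 171.4 184.5  63.1   0.7]
[([0.5624, 0.1763, 0.0349], 0.71), ([0.4884, 0.1701, 0.0386], 0.65)]
```

View pics/w4.png

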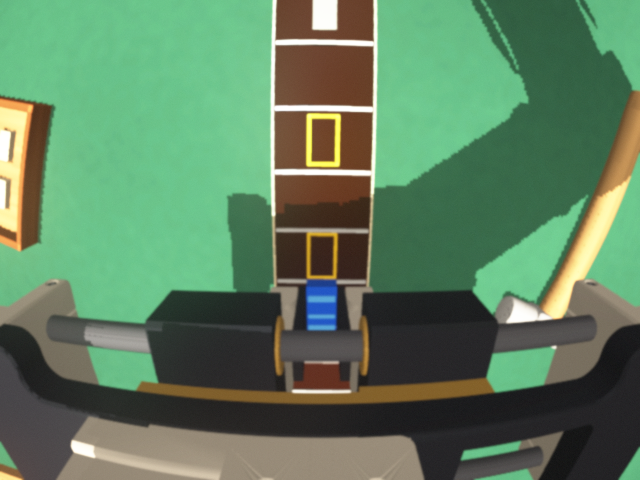

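The outlines are at (323,140) for a and (322,255) for b, and the held block's near end is at (322,281). I'll measure the block's offset in the hand with the same camera.

```bash
python3 - <<'E'
from h import *
im=cv2.imread('pics/w4.png'); info=arm.camera_info('wrist')
m=cv2.inRange(cv2.cvtColor(im,cv2.COLOR_BGR2HSV),(100,110,40),(130,255,255)); m[:270]=0;m[:,:290]=0;m[:,350:]=0
for r in range(276,332,4):
    c=np.where(m[r])[0]; print(r,(c.min(),c.max(),round(im[r,c].mean())) if len(c) else None)
z=arm.get_state()['eef_pos'][2]
print('rows col322',[(r,im[r,322].tolist()) for r in range(278,296)])
print('near edge bottom',toplane('wrist',[[307,280],[337,280]],z-.0715,info).round(4).tolist())
print('top y',toplane('wrist',[[306.5,310],[337.5,310]],z-.0615,info).round(4).tolist())
s=arm.get_state();print(s['eef_pos'])
E
```

```text
276 None
280 (np.int64(308), np.int64(334), 88)
284 (np.int64(306), np.int64(336), 77)
288 (np.int64(305), np.int64(337), 101)
292 (np.int64(305), np.int64(337), 102)
296 (np.int64(305), np.int64(337), 129)
300 (np.int64(305), np.int64(337), 143)
304 (np.int64(305), np.int64(337), 100)
308 (np.int64(305), np.int64(337), 100)
312 (np.int64(305), np.int64(337), 100)
316 (np.int64(305), np.int64(337), 139)
320 (np.int64(305), np.int64(337), 100)
324 (np.int64(306), np.int64(337), 111)
328 (np.int64(306), np.int64(336), 143)
rows col322 [(278, [72, 137, 169]), (279, [105, 96, 108]), (280, [129, 73, 59]), (281, [135, 62, 33]), (282, [138, 63, 31]), (283, [137, 62, 29]), (284, [138, 62, 30]), (285, [142, 64, 29]), (286, [157, 70, 31]), (287, [183, 82, 36]), (288, [195, 87, 35]), (289, [198, 88, 35]), (290, [197, 85, 35]), (291, [198, 86, 35]), (292, [198, 87, 37]), (293, [197, 87, 35]), (294, [197, 93, 38]), (295, [199, 114, 54])]
near edge bottom [[0.553, 0.1646, 0.0988], [0.5526, 0.1789, 0.0988]]
top y [[0.564, 0.1648, 0.1088], [0.5636, 0.1792, 0.1088]]
[0.56421108 0.17155286 0.17031968]
```

{"op": "move_arm", "data": {
  "increments": [
    {"jaw": -1,"dx": 0.0049,"dy": 0.0003,"dz": 0.015,"twist": 0.005},
    {"jaw": -1,"dx": 0,"dy": 0,"dz": 0.02,"twist": 0},
    {"jaw": -1,"dx": 0,"dy": 0,"dz": 0.015,"twist": 0},
    {"jaw": -1,"dx": 0,"dy": 0,"dz": 0.005,"twist": 0},
    {"jaw": -1,"dx": 0,"dy": 0,"dz": 0,"twist": 0},
    {"jaw": -1,"dx": 0,"dy": 0,"dz": 0,"twist": 0},
    {"jaw": -1,"dx": 0,"dy": 0,"dz": 0,"twist": 0}
  ]
}}

```text
t: 10.85
eef_pos: [0.5602, 0.1722, 0.1168]
ee_rot: [3.141, 0.001, -3.12]
force: [-0.1, 0.2, -0.3]
width: 0.0136
gripper_force: 8.0
```

```bash
python3 - <<'E'
from h import *
im=snap('wrist','w5.png'); info=arm.camera_info('wrist')
s=arm.get_state(); print(s['eef_pos'],s['ee_rot'],s['force'])
cv2.imwrite('pics/w5c.png',cv2.resize(im[80:340,220:420],None,fx=3,fy=2.3*1.0,interpolation=cv2.INTER_CUBIC))
m=cv2.inRange(cv2.cvtColor(im,cv2.COLOR_BGR2HSV),(20,100,80),(35,255,255))
m=cv2.morphologyEx(m,cv2.MORPH_CLOSE,np.ones((3,3)))
n,l,st,c=cv2.connectedComponentsWithStats(m)
for k in range(1,n):
    if st[k,4]>40 and 290<c[k][0]<350: print(c[k],st[k],rect('wrist',l==k,.038,info))
E
```

```text
[0.56022549 0.17233053 0.11686581] [ 3.14075401e+00  1.52823435e-03 -3.11934082e+00] [ 0.843796   -0.32622817  0.68191411]
[321.85983658 148.87240729] [ 299  114   46   71 1591] [487.9 171.2  32.6  20.5   1.7]
[322.28526646 272.57053292] [302 267  40  20 319] [550.2 172.5  19.4  10.2 -88.8]
```

View pics/w5c.png

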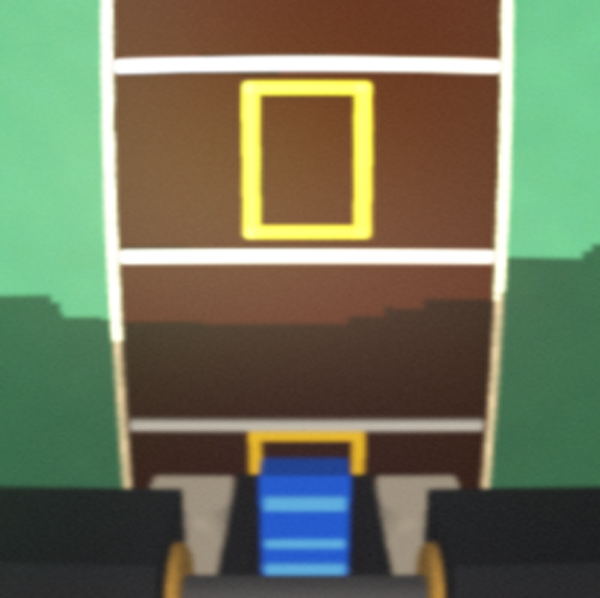

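The crop shows the block coming down into outline b (yellow edge at row 267, block lower edge at about row 279). I'll check the remaining error in numbers.

```bash
python3 - <<'E'
from h import *
im=cv2.imread('pics/w5.png'); info=arm.camera_info('wrist')
print([(r,im[r,322].tolist()) for r in range(263,286)])
zb=.1168-.0715
print('outline near outer',toplane('wrist',[[302.3,266.7],[342,266.7]],.038,info).round(4).tolist())
print('block bottom edge',toplane('wrist',[[322,278.7],[322,279.5]],zb,info).round(4).tolist())
print('block top edges',toplane('wrist',[[306,310],[337,310]],zb+.01,info).round(4).tolist())
b=cv2.inRange(cv2.cvtColor(im,cv2.COLOR_BGR2HSV),(100,110,40),(130,255,255))
for r in (280,300,315): c=np.where(b[r,290:350])[0]+290; print(r,c.min(),c.max())
y=cv2.inRange(cv2.cvtColor(im,cv2.COLOR_BGR2HSV),(15,80,60),(38,255,255))
for r in (270,274,278): c=np.where(y[r,290:350])[0]+290; print(r,c.min(),c.max())
E
```

```text
[(263, [143, 153, 161]), (264, [164, 177, 185]), (265, [171, 185, 193]), (266, [156, 182, 196]), (267, [121, 183, 208]), (268, [77, 183, 221]), (269, [52, 184, 227]), (270, [45, 176, 221]), (271, [41, 142, 185]), (272, [38, 88, 121]), (273, [34, 46, 69]), (274, [35, 40, 61]), (275, [37, 39, 61]), (276, [35, 38, 60]), (277, [46, 44, 60]), (278, [72, 47, 52]), (279, [110, 56, 43]), (280, [133, 63, 38]), (281, [141, 66, 34]), (282, [144, 68, 37]), (283, [144, 66, 35]), (284, [147, 67, 36]), (285, [147, 68, 36])]
outline near outer [[0.5452, 0.1629, 0.038], [0.5447, 0.1824, 0.038]]
block bottom edge [[0.5483, 0.1726, 0.0453], [0.5487, 0.1726, 0.0453]]
block top edges [[0.5601, 0.1654, 0.0553], [0.5598, 0.1798, 0.0553]]
280 308 335
300 305 337
315 305 337
270 301 342
274 302 342
278 302 342
```

{"op": "move_arm", "data": {
  "increments": [
    {"jaw": -1,"dx": 0.0009,"dy": 0.0002,"dz": 0.003,"twist": 0},
    {"jaw": -1,"dx": 0,"dy": 0,"dz": 0.002,"twist": 0},
    {"jaw": -1,"dx": 0,"dy": 0,"dz": 0.0015,"twist": 0},
    {"jaw": -1,"dx": 0,"dy": 0,"dz": 0,"twist": 0},
    {"jaw": -1,"dx": 0,"dy": 0,"dz": 0,"twist": 0}
  ]
}}

```text
t: 11.32
eef_pos: [0.5587, 0.1724, 0.1093]
ee_rot: [3.142, 0.0, -3.119]
force: [-0.8, 0.0, 1.2]
width: 0.0138
gripper_force: 8.0
```

{"op": "move_arm", "data": {
  "increments": [
    {"jaw": -0.6,"dx": 0,"dy": 0,"dz": 0,"twist": 0},
    {"jaw": -0.5,"dx": 0,"dy": 0,"dz": 0,"twist": 0},
    {"jaw": -0.5,"dx": 0,"dy": 0,"dz": 0,"twist": 0},
    {"jaw": -0.5,"dx": 0,"dy": 0,"dz": 0,"twist": 0},
    {"jaw": -0.5,"dx": 0,"dy": 0,"dz": -0.01,"twist": 0},
    {"jaw": -0.5,"dx": 0,"dy": 0,"dz": -0.02,"twist": 0},
    {"jaw": -0.5,"dx": -0.02,"dy": 0,"dz": -0.02,"twist": 0},
    {"jaw": -0.5,"dx": -0.03,"dy": 0,"dz": -0.01,"twist": 0},
    {"jaw": -0.5,"dx": -0.03,"dy": 0,"dz": 0,"twist": 0},
    {"jaw": -0.5,"dx": 0,"dy": 0,"dz": 0,"twist": 0},
    {"jaw": -0.5,"dx": 0,"dy": 0,"dz": 0,"twist": 0}
  ]
}}

```text
t: 12.23
eef_pos: [0.6397, 0.1739, 0.1695]
ee_rot: [3.141, 0.0, -3.12]
force: [0.3, 0.3, 1.2]
width: 0.0218
gripper_force: 0.0
```

```bash
cat >> h.py <<'E'
def blobs(c,im,kind,z,info,amin=100,x=(290,350)):
    lo,hi={'y':((20,100,80),(35,255,255)),'b':((100,110,40),(130,255,255))}[kind]
    m=cv2.inRange(cv2.cvtColor(im,cv2.COLOR_BGR2HSV),lo,hi); m=cv2.morphologyEx(m,cv2.MORPH_CLOSE,np.ones((5,5)))
    n,l,st,cc=cv2.connectedComponentsWithStats(m)
    for k in range(1,n):
        if st[k,4]>amin and x[0]<cc[k][0]<x[1]: print(kind,cc[k].round(1),st[k],rect(c,l==k,z,info))
E
python3 - <<'E'
from h import *
im=snap('wrist','w6.png'); info=arm.camera_info('wrist')
cv2.imwrite('pics/w6c.png',cv2.resize(im[60:300,220:420],None,fx=2.5,fy=2.5,interpolation=cv2.INTER_CUBIC))
blobs('wrist',im,'y',.038,info); blobs('wrist',im,'b',.048,info)
delta(.4676,-.1521,.17,165)
E
```

```text
y [322.2  25. ] [305   0  35  43 670] [488.7 171.2  27.9  20.4   1.3]
y [322.9 139.5] [305 109  35  51 462] [559.2 172.7  30.3  20.3   1. ]
at [0.6387 0.1738 0.1692] yaw -178.74 q [ 0.56  0.43 -0.17 -0.   -0.97 -2.11] w 0.0222
dxyz [ 0.1782 -0.3221 -0.0006] twist 0.2838
```

View pics/w6c.png

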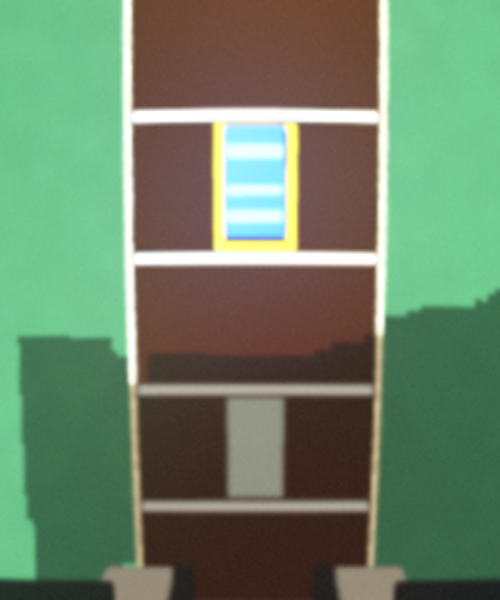

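The block sits in outline b, its rows about 109-156 against the outline's far edge at row 160. I'll put numbers on the offsets.

```bash
python3 - <<'E'
from h import *
im=cv2.imread('pics/w6.png'); info=arm.camera_info('wrist'); print(np.round(info['extrinsics'][:,3],3) if hasattr(info['extrinsics'],'shape') else info['extrinsics'])
print([(r,im[r,322].tolist()) for r in list(range(103,112))+list(range(151,165))])
print([(c,im[130,c].tolist()) for c in list(range(303,314))+list(range(330,343))])
E
```

```text
[0.559 0.172 0.262 1.   ]
[(103, [202, 208, 220]), (104, [252, 253, 253]), (105, [255, 255, 255]), (106, [255, 255, 255]), (107, [254, 254, 254]), (108, [228, 241, 242]), (109, [228, 229, 222]), (110, [254, 234, 195]), (111, [255, 237, 164]), (151, [255, 236, 144]), (152, [255, 234, 139]), (153, [255, 227, 131]), (154, [255, 193, 118]), (155, [226, 156, 140]), (156, [131, 227, 233]), (157, [128, 254, 255]), (158, [138, 255, 255]), (159, [144, 255, 255]), (160, [197, 252, 253]), (161, [250, 253, 254]), (162, [255, 255, 255]), (163, [255, 255, 255]), (164, [253, 254, 254])]
[(303, [86, 91, 117]), (304, [91, 129, 151]), (305, [106, 215, 227]), (306, [128, 253, 254]), (307, [150, 255, 255]), (308, [189, 255, 255]), (309, [248, 253, 251]), (310, [255, 243, 203]), (311, [255, 240, 158]), (312, [255, 240, 152]), (313, [255, 241, 153]), (330, [255, 235, 140]), (331, [255, 235, 141]), (332, [255, 231, 144]), (333, [254, 228, 184]), (334, [230, 245, 245]), (335, [163, 254, 255]), (336, [140, 255, 255]), (337, [129, 254, 255]), (338, [108, 235, 243]), (339, [90, 148, 171]), (340, [86, 96, 123]), (341, [83, 85, 114]), (342, [85, 86, 114])]
```

Block b is about 1.1 mm too near the robot (the near yellow line is hidden, 2.6 mm shows at the far end). Its y is fine. I'll re-grasp and shift it.

{"op": "move_arm", "data": {
  "increments": [
    {"jaw": -0.5,"dx": 0.03,"dy": 0,"dz": 0,"twist": 0},
    {"jaw": -0.5,"dx": 0.03,"dy": 0,"dz": 0.01,"twist": 0},
    {"jaw": -0.5,"dx": 0.02,"dy": 0,"dz": 0.02,"twist": 0},
    {"jaw": -0.5,"dx": 0,"dy": 0,"dz": 0.015,"twist": 0},
    {"jaw": -0.5,"dx": 0,"dy": 0,"dz": 0.01,"twist": 0},
    {"jaw": -0.5,"dx": 0,"dy": 0,"dz": 0.005,"twist": 0},
    {"jaw": -0.5,"dx": 0,"dy": 0,"dz": 0,"twist": 0},
    {"jaw": -0.7,"dx": 0,"dy": 0,"dz": 0,"twist": 0},
    {"jaw": -1,"dx": 0,"dy": 0,"dz": 0,"twist": 0},
    {"jaw": -1,"dx": 0,"dy": 0,"dz": 0,"twist": 0},
    {"jaw": -1,"dx": 0,"dy": 0,"dz": 0,"twist": 0},
    {"jaw": -1,"dx": 0,"dy": 0,"dz": 0,"twist": 0}
  ],
  "force": 7
}}

```text
t: 13.28
eef_pos: [0.5593, 0.1725, 0.1098]
ee_rot: [3.141, 0.001, -3.119]
force: [0.8, -0.8, 1.2]
width: 0.0136
gripper_force: 7.0
```

{"op": "move_arm", "data": {
  "increments": [
    {"jaw": -1,"dx": 0,"dy": 0,"dz": -0.002,"twist": 0},
    {"jaw": -1,"dx": 0,"dy": 0,"dz": 0,"twist": 0},
    {"jaw": -1,"dx": -0.0012,"dy": 0.0002,"dz": 0,"twist": 0},
    {"jaw": -1,"dx": 0,"dy": 0,"dz": 0,"twist": 0},
    {"jaw": -1,"dx": 0,"dy": 0,"dz": 0.002,"twist": 0},
    {"jaw": -1,"dx": 0,"dy": 0,"dz": 0,"twist": 0},
    {"jaw": -0.6,"dx": 0,"dy": 0,"dz": 0,"twist": 0},
    {"jaw": -0.5,"dx": 0,"dy": 0,"dz": 0,"twist": 0},
    {"jaw": -0.5,"dx": 0,"dy": 0,"dz": 0,"twist": 0}
  ]
}}

```text
t: 14.03
eef_pos: [0.5597, 0.1725, 0.109]
ee_rot: [-3.141, -0.0, -3.119]
force: [0.2, -0.5, 0.1]
width: 0.0212
gripper_force: 0.0
```

{"op": "move_arm", "data": {
  "increments": [
    {"jaw": -0.5,"dx": 0,"dy": 0,"dz": -0.01,"twist": 0},
    {"jaw": -0.5,"dx": 0,"dy": 0,"dz": -0.02,"twist": 0},
    {"jaw": -0.5,"dx": -0.02,"dy": 0,"dz": -0.02,"twist": 0},
    {"jaw": -0.5,"dx": -0.03,"dy": 0,"dz": -0.01,"twist": 0},
    {"jaw": -0.5,"dx": -0.03,"dy": 0,"dz": 0,"twist": 0},
    {"jaw": -0.5,"dx": 0,"dy": 0,"dz": 0,"twist": 0},
    {"jaw": -0.5,"dx": 0,"dy": 0,"dz": 0,"twist": 0}
  ]
}}

```text
t: 14.62
eef_pos: [0.6409, 0.1741, 0.1694]
ee_rot: [3.141, 0.0, -3.12]
force: [-1.0, 0.7, -0.9]
width: 0.0218
gripper_force: 0.0
```

```bash
cat >> h.py <<'E'
def scan(im,r,c):
    "transitions along column c (rows r) : classify white/yellow/blue/dark"
    def k(p):
        h,s,v=cv2.cvtColor(np.uint8([[p]]),cv2.COLOR_BGR2HSV)[0,0]
        return 'W' if s<45 and v>120 else 'Y' if 15<h<40 and s>80 and v>100 else 'B' if 80<h<130 and s>60 else '.'
    return k
E
python3 - <<'E'
from h import *
im=snap('wrist','w7.png'); k=scan(im,0,0)
for c in (316,322,328): print(c,'rows 95+',''.join(k(im[r,c]) for r in range(95,175)))
for r in (115,130,150): print(r,'cols 295+',''.join(k(im[r,c]) for c in range(295,350)))
delta(.4676,-.1521,.17,165)
E
```

```text
316 rows 95+ ......WWWWWW.WW.BBBBB.WWWWW.BBBBBBBBBBWWWW.BBBBBWWWWWBBBBBBWYYY.WWWWWW..........
322 rows 95+ ......WWWWWW.WW.BBBBB.WWWWW.BBBBBBBBBBWWWWBBBBBBWWWWWBBBBBBWYYY.WWWWWW..........
328 rows 95+ ......WWWWWW.WW.BBBBB.WWWWW.BBBBBBBBBBWWWWBBBBBBWWWWWBBBBBBWYYY.WWWWWW..........
115 cols 295+ .........YYYY.WBBBBBBBBBBBBBBBBBBBBBBBBW.YYYY..........
130 cols 295+ .........YYYY.WBBBBBBBBBBBBBBBBBBBBBBBWW.YYYY..........
150 cols 295+ .........YYYYYW.BBBBBBBBBBBBBBBBBBBBBB.W.YYYY..........
at [0.6398 0.174  0.1692] yaw -178.74 q [ 0.56  0.43 -0.17 -0.   -0.97 -2.11] w 0.0217
dxyz [ 0.1793 -0.3223 -0.0006] twist 0.2838
```

Block b is now within about 0.5 mm, in line, and centred in y. Now for the second blue.

{"op": "move_arm", "data": {
  "increments": [
    {"jaw": -0.45,"dx": 0.0179,"dy": -0.0322,"dz": 0,"twist": 0},
    {"jaw": -0.45,"dx": 0.0179,"dy": -0.0322,"dz": 0,"twist": 0},
    {"jaw": -0.45,"dx": 0.0179,"dy": -0.0322,"dz": 0,"twist": 0},
    {"jaw": -0.45,"dx": 0.0179,"dy": -0.0322,"dz": 0,"twist": 0},
    {"jaw": -0.45,"dx": 0.0179,"dy": -0.0322,"dz": 0,"twist": 0},
    {"jaw": -0.45,"dx": 0.0179,"dy": -0.0322,"dz": 0,"twist": 0},
    {"jaw": -0.45,"dx": 0.0179,"dy": -0.0322,"dz": 0,"twist": 0},
    {"jaw": -0.45,"dx": 0.0179,"dy": -0.0322,"dz": 0,"twist": 0},
    {"jaw": -0.45,"dx": 0.0179,"dy": -0.0322,"dz": 0,"twist": 0},
    {"jaw": -0.45,"dx": 0.0176,"dy": -0.0323,"dz": 0,"twist": 0.095},
    {"jaw": -0.45,"dx": 0,"dy": 0,"dz": 0,"twist": 0.095},
    {"jaw": -0.45,"dx": 0,"dy": 0,"dz": 0,"twist": 0.094}
  ],
  "force": 8
}}

```text
t: 15.67
eef_pos: [0.4664, -0.1532, 0.1697]
ee_rot: [3.141, -0.0, 2.873]
force: [0.1, 0.3, -0.2]
width: 0.0246
gripper_force: 0.0
```

{"op": "move_arm", "data": {
  "increments": [
    {"jaw": -0.45,"dx": 0,"dy": 0,"dz": 0.03,"twist": 0},
    {"jaw": -0.45,"dx": 0,"dy": 0,"dz": 0,"twist": 0},
    {"jaw": -0.45,"dx": 0,"dy": 0,"dz": 0,"twist": 0}
  ]
}}

```text
t: 15.92
eef_pos: [0.4668, -0.1516, 0.1387]
ee_rot: [-3.14, -0.003, 2.881]
force: [-0.4, -0.6, 0.9]
width: 0.0242
gripper_force: 0.0
```

```bash
python3 - <<'E'
from h import *
im=snap('wrist','w8.png'); info=arm.camera_info('wrist')
blobs('wrist',im,'b',.016,info)
delta(.4682,-.1519,.0775,165)
E
```

```text
b [322.  264.7] [312 244  22  42 869] [ 468.  -151.2   27.2   12.9  -15.4]
at [ 0.4679 -0.1516  0.1396] yaw 165.11 q [ 0.09  0.22 -0.58  0.   -0.77 -1.92] w 0.0245
dxyz [-0.0005 -0.0002  0.0621] twist 0.0019
```

{"op": "move_arm", "data": {
  "increments": [
    {"jaw": -0.45,"dx": -0.0005,"dy": 0,"dz": 0.025,"twist": 0.001},
    {"jaw": -0.45,"dx": 0,"dy": 0,"dz": 0.02,"twist": 0},
    {"jaw": -0.45,"dx": 0,"dy": 0,"dz": 0.01,"twist": 0},
    {"jaw": -0.45,"dx": 0,"dy": 0,"dz": 0.0045,"twist": 0},
    {"jaw": -0.45,"dx": 0,"dy": 0,"dz": 0.002,"twist": 0},
    {"jaw": -0.45,"dx": 0,"dy": 0,"dz": 0,"twist": 0},
    {"jaw": -0.7,"dx": 0,"dy": 0,"dz": 0,"twist": 0},
    {"jaw": -1,"dx": 0,"dy": 0,"dz": 0,"twist": 0},
    {"jaw": -1,"dx": 0,"dy": 0,"dz": 0,"twist": 0},
    {"jaw": -1,"dx": 0,"dy": 0,"dz": 0,"twist": 0},
    {"jaw": -1,"dx": 0,"dy": 0,"dz": 0,"twist": 0}
  ],
  "force": 8
}}

```text
t: 16.88
eef_pos: [0.4697, -0.1518, 0.0786]
ee_rot: [3.141, 0.002, 2.88]
force: [-0.7, 0.8, 7.2]
width: 0.0137
gripper_force: 8.0
```

{"op": "move_arm", "data": {
  "increments": [
    {"jaw": -1,"dx": 0,"dy": 0,"dz": -0.003,"twist": 0},
    {"jaw": -1,"dx": 0,"dy": 0,"dz": -0.006,"twist": 0},
    {"jaw": -1,"dx": 0,"dy": 0,"dz": -0.015,"twist": 0},
    {"jaw": -1,"dx": 0,"dy": 0,"dz": -0.025,"twist": 0},
    {"jaw": -1,"dx": 0,"dy": 0,"dz": -0.025,"twist": 0},
    {"jaw": -1,"dx": 0,"dy": 0,"dz": -0.02,"twist": 0},
    {"jaw": -1,"dx": 0,"dy": 0,"dz": 0,"twist": 0}
  ]
}}

```text
t: 17.47
eef_pos: [0.4711, -0.152, 0.1763]
ee_rot: [3.14, 0.007, 2.88]
force: [0.9, 0.1, -0.2]
width: 0.0139
gripper_force: 8.0
```

```bash
python3 - <<'E'
from h import *
delta(.4875,.1713,.17,181.2)
E
```

```text
at [ 0.4711 -0.152   0.1763] yaw 165.02 q [ 0.09  0.17 -0.54  0.   -0.85 -1.92] w 0.0139
dxyz [0.0677 0.3166 0.0062] twist -0.2823
```

{"op": "move_arm", "data": {
  "increments": [
    {"jaw": -1,"dx": 0.0073,"dy": 0.0352,"dz": 0,"twist": 0},
    {"jaw": -1,"dx": 0.0073,"dy": 0.0352,"dz": 0,"twist": 0},
    {"jaw": -1,"dx": 0.0073,"dy": 0.0352,"dz": 0,"twist": 0},
    {"jaw": -1,"dx": 0.0073,"dy": 0.0352,"dz": 0,"twist": 0},
    {"jaw": -1,"dx": 0.0073,"dy": 0.0352,"dz": 0,"twist": 0},
    {"jaw": -1,"dx": 0.0073,"dy": 0.0352,"dz": 0,"twist": 0},
    {"jaw": -1,"dx": 0.0073,"dy": 0.0352,"dz": 0,"twist": 0},
    {"jaw": -1,"dx": 0.0073,"dy": 0.0352,"dz": 0,"twist": 0},
    {"jaw": -1,"dx": 0.0073,"dy": 0.0352,"dz": 0,"twist": -0.094},
    {"jaw": -1,"dx": 0,"dy": 0,"dz": 0,"twist": -0.094},
    {"jaw": -1,"dx": 0,"dy": 0,"dz": 0,"twist": -0.094},
    {"jaw": -1,"dx": 0,"dy": 0,"dz": 0.025,"twist": 0}
  ]
}}

```text
t: 18.47
eef_pos: [0.4897, 0.1735, 0.1502]
ee_rot: [3.138, 0.006, -3.113]
force: [1.1, 0.4, -0.5]
width: 0.0138
gripper_force: 8.0
```

{"op": "move_arm", "data": {
  "increments": [
    {"jaw": -1,"dx": 0,"dy": 0,"dz": 0.025,"twist": 0},
    {"jaw": -1,"dx": 0,"dy": 0,"dz": 0.005,"twist": 0},
    {"jaw": -1,"dx": 0,"dy": 0,"dz": 0,"twist": 0},
    {"jaw": -1,"dx": 0,"dy": 0,"dz": 0,"twist": 0},
    {"jaw": -1,"dx": 0,"dy": 0,"dz": 0,"twist": 0}
  ]
}}

```text
t: 18.88
eef_pos: [0.4884, 0.1715, 0.118]
ee_rot: [3.141, 0.001, -3.122]
force: [-0.5, 0.1, -0.8]
width: 0.0136
gripper_force: 8.0
```

```bash
python3 - <<'E'
from h import *
im=snap('wrist','w9.png'); info=arm.camera_info('wrist')
k=scan(im,0,0)
for c in (316,322,328): print(c,'rows 240+',''.join(k(im[r,c]) for r in range(240,300)))
for r in (260,264,268,272,276,280,300,315): print(r,'cols 290+',''.join(k(im[r,c]) for c in range(290,355)))
delta(.4875,.1713,.11,181.2)
E
```

```text
316 rows 240+ ................WWWWW...YYYYYY...BBBBBBBBBBBBBBBBBBBBBBBBBBB
322 rows 240+ ................WWWWW...YYYYYY...BBBBBBBBBBBBBBBBBBBBBBBBBBB
328 rows 240+ ................WWWWW...YYYYYY...BBBBBBBBBBBBBBBBBBBBBBBBBBB
260 cols 290+ WWWWWWWWWWWWWWWWWWWWWWWWWWWWWWWWWWWWWWWWWWWWWWWWWWWWWWWWWWWWWWWWW
264 cols 290+ ...........YYYYYYYYYYYYYYYYYYYYYYYYYYYYYYYYYYYYYYY...............
268 cols 290+ ..........YYYYYYYYYYYYYYYYYYYYYYYYYYYYYYYYYYYYYYYYY..............
272 cols 290+ ..........YYYYYY.............................YYYYYY..............
276 cols 290+ ..........YYYYYY.BBBBBBBBBBBBBBBBBBBBBBBBBBBBBYYYYY..............
280 cols 290+ ..........YYYYYY.BBBBBBBBBBBBBBBBBBBBBBBBBBBBBWYYYY..............
300 cols 290+ ...............BBBBBBBBBBBBBBBBBBBBBBBBBBBBBBBBB.................
315 cols 290+ ...............BBBBBBBBBBBBBBBBBBBBBBBBBBBBBBBBB.................
at [0.4884 0.1715 0.1181] yaw -178.86 q [ 0.72  0.29 -0.55  0.   -0.73 -2.27] w 0.0141
dxyz [ 0.0009 -0.0002  0.0081] twist -0.0011
```

```bash
python3 - <<'E'
from h import *
info=arm.camera_info('wrist'); zb=.118-.0715
print('outline near',toplane('wrist',[[299.7,263.5],[340.5,263.5],[299.7,276],[340.7,276]],.038,info).round(4).tolist())
print('block edge',toplane('wrist',[[321.3,272.7]],zb,info).round(4).tolist())
print('block top',toplane('wrist',[[304.7,310],[338,310]],zb+.01,info).round(4).tolist())
E
```

```text
outline near [[0.4721, 0.1608, 0.038], [0.4718, 0.181, 0.038], [0.4788, 0.1608, 0.038], [0.4784, 0.1813, 0.038]]
block edge [[0.4735, 0.1715, 0.0465]]
block top [[0.4884, 0.1641, 0.0565], [0.4881, 0.1795, 0.0565]]
```

{"op": "move_arm", "data": {
  "increments": [
    {"jaw": -1,"dx": -0.0016,"dy": -0.0005,"dz": 0.003,"twist": 0},
    {"jaw": -1,"dx": 0,"dy": 0,"dz": 0.002,"twist": 0},
    {"jaw": -1,"dx": 0,"dy": 0,"dz": 0.002,"twist": 0},
    {"jaw": -1,"dx": 0,"dy": 0,"dz": 0,"twist": 0},
    {"jaw": -1,"dx": 0,"dy": 0,"dz": 0,"twist": 0}
  ]
}}

```text
t: 19.35
eef_pos: [0.4897, 0.1708, 0.1101]
ee_rot: [3.141, 0.001, -3.122]
force: [0.8, -0.8, 2.5]
width: 0.0137
gripper_force: 8.0
```

{"op": "move_arm", "data": {
  "increments": [
    {"jaw": -0.6,"dx": 0,"dy": 0,"dz": 0,"twist": 0},
    {"jaw": -0.5,"dx": 0,"dy": 0,"dz": 0,"twist": 0},
    {"jaw": -0.5,"dx": 0,"dy": 0,"dz": 0,"twist": 0},
    {"jaw": -0.5,"dx": 0,"dy": 0,"dz": 0,"twist": 0},
    {"jaw": -0.5,"dx": 0,"dy": 0,"dz": -0.01,"twist": 0},
    {"jaw": -0.5,"dx": 0,"dy": 0,"dz": -0.025,"twist": 0},
    {"jaw": -0.5,"dx": -0.02,"dy": 0,"dz": -0.025,"twist": 0},
    {"jaw": -0.5,"dx": -0.03,"dy": 0,"dz": 0,"twist": 0},
    {"jaw": -0.5,"dx": -0.03,"dy": 0,"dz": 0,"twist": 0},
    {"jaw": -0.5,"dx": 0,"dy": 0,"dz": 0,"twist": 0},
    {"jaw": -0.5,"dx": 0,"dy": 0,"dz": 0,"twist": 0}
  ]
}}

```text
t: 20.27
eef_pos: [0.5703, 0.1721, 0.1699]
ee_rot: [-3.142, -0.0, -3.123]
force: [-0.2, 0.5, -1.1]
width: 0.0219
gripper_force: 0.0
```

```bash
python3 - <<'E'
from h import *
im=snap('wrist','w10.png'); k=scan(im,0,0); info=arm.camera_info('wrist')
cv2.imwrite('pics/w10c.png',cv2.resize(im[90:300,230:410],None,fx=2.8,fy=2.8,interpolation=cv2.INTER_CUBIC))
for c in (316,322,328): print(c,'rows 95+',''.join(k(im[r,c]) for r in range(95,180)))
for r in (120,130,145): print(r,'cols 295+',''.join(k(im[r,c]) for c in range(295,350)))
delta(.4653,-.2462,.17,165)
E
```

```text
316 rows 95+ WWWWWW.YYY.WWBBBBBBWWWWWWBBBBBBBBBB.WWWWBBBBB.WWWW.BBBB.W.YYYY.WWWWWWW...............
322 rows 95+ WWWWWW.YYY.WWBBBBBBWWWWWWBBBBBBBBBB.WWWWBBBBB.WWWW.BBBB.W.YYYY.WWWWWWW...............
328 rows 95+ WWWWWW.YYY.WWBBBBBBWWWWWWBBBBBBBBBB.WWWWBBBBB.WWWW.BBBB.W.YYYY.WWWWWWW...............
120 cols 295+ ..........YYY.WWBBBBBBBBBBBBBBBBBBBBBBBW.YYYY..........
130 cols 295+ ..........YYY.WW..WWW.WW.W...........BBWYYYYY..........
145 cols 295+ ..........YYY.WW.....................BBWYYYYY..........
at [0.5693 0.1719 0.1697] yaw -178.92 q [ 0.62  0.33 -0.33 -0.   -0.91 -2.17] w 0.0217
dxyz [ 1.118e-01 -4.161e-01 -1.000e-04] twist 0.2807
```

View pics/w10c.png

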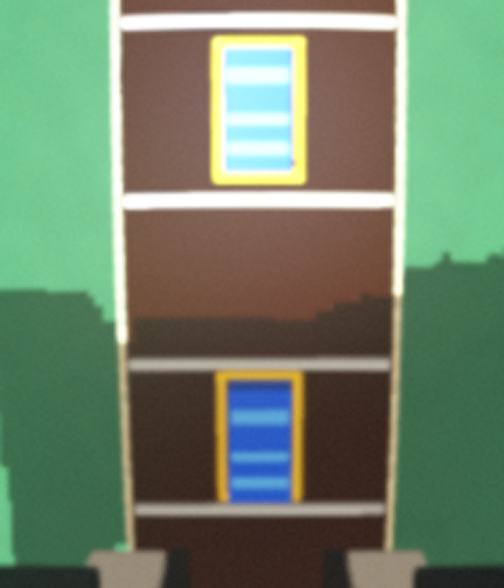

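Block a is centred in its outline (yellow even on all sides, crop 211-306 x 36-184). Block b at (260,440) is in line too. I'll check b's x offset, then close the cover.

```bash
python3 - <<'E'
from h import *
im=cv2.imread('pics/w10.png'); info=arm.camera_info('wrist')
print([(r,im[r,322].tolist()) for r in range(216,236)])
print([(c,im[250,c].tolist()) for c in list(range(304,316))+list(range(330,342))])
for p,z in [(222.5,.038),(225.5,.038),(229.5,.048),(268,.048)]: print(p,toplane('wrist',[[322,p]],z,info).round(4))
E
```

```text
[(216, [56, 64, 79]), (217, [81, 92, 104]), (218, [123, 135, 144]), (219, [155, 168, 175]), (220, [162, 178, 187]), (221, [141, 169, 186]), (222, [96, 163, 196]), (223, [57, 168, 210]), (224, [71, 166, 205]), (225, [100, 136, 160]), (226, [124, 97, 93]), (227, [137, 76, 54]), (228, [151, 75, 47]), (229, [170, 82, 46]), (230, [191, 91, 48]), (231, [199, 96, 48]), (232, [197, 91, 44]), (233, [200, 94, 49]), (234, [201, 96, 50]), (235, [199, 106, 55])]
[(304, [34, 43, 59]), (305, [35, 45, 62]), (306, [37, 66, 90]), (307, [39, 106, 143]), (308, [42, 147, 190]), (309, [48, 161, 204]), (310, [78, 141, 177]), (311, [134, 106, 116]), (312, [180, 94, 65]), (313, [196, 98, 50]), (314, [199, 100, 48]), (315, [199, 101, 50]), (330, [195, 102, 50]), (331, [193, 98, 47]), (332, [189, 101, 56]), (333, [164, 104, 86]), (334, [110, 127, 146]), (335, [61, 161, 201]), (336, [44, 162, 208]), (337, [40, 129, 170]), (338, [34, 80, 111]), (339, [32, 49, 71]), (340, [34, 41, 61]), (341, [32, 40, 58])]
222.5 [[0.5443 0.1721 0.038 ]]
225.5 [[0.5462 0.1721 0.038 ]]
229.5 [[0.5462 0.1721 0.048 ]]
268 [[0.5707 0.1725 0.048 ]]
```

b's near-side gap is 2.5 mm, which is ideal. Going to the fin to close the cover.

{"op": "move_arm", "data": {
  "increments": [
    {"jaw": -0.3,"dx": 0.0102,"dy": -0.0378,"dz": 0,"twist": 0},
    {"jaw": -0.3,"dx": 0.0102,"dy": -0.0378,"dz": 0,"twist": 0},
    {"jaw": -0.3,"dx": 0.0102,"dy": -0.0378,"dz": 0,"twist": 0},
    {"jaw": -0.3,"dx": 0.0102,"dy": -0.0378,"dz": 0,"twist": 0},
    {"jaw": -0.3,"dx": 0.0102,"dy": -0.0378,"dz": 0,"twist": 0},
    {"jaw": -0.3,"dx": 0.0102,"dy": -0.0378,"dz": 0,"twist": 0},
    {"jaw": -0.3,"dx": 0.0102,"dy": -0.0378,"dz": 0,"twist": 0},
    {"jaw": -0.3,"dx": 0.0102,"dy": -0.0378,"dz": 0,"twist": 0},
    {"jaw": -0.3,"dx": 0.0102,"dy": -0.0378,"dz": 0,"twist": 0},
    {"jaw": -0.3,"dx": 0.0102,"dy": -0.0378,"dz": 0,"twist": 0},
    {"jaw": -0.3,"dx": 0.0098,"dy": -0.0381,"dz": 0,"twist": 0},
    {"jaw": -0.3,"dx": 0,"dy": 0,"dz": 0,"twist": 0.094}
  ],
  "force": 15
}}

```text
t: 21.32
eef_pos: [0.463, -0.2502, 0.17]
ee_rot: [-3.141, -0.001, 3.068]
force: [1.4, 1.4, -0.6]
width: 0.0307
gripper_force: 0.0
```

{"op": "move_arm", "data": {
  "increments": [
    {"jaw": -0.3,"dx": 0,"dy": 0,"dz": 0,"twist": 0.094},
    {"jaw": -0.3,"dx": 0,"dy": 0,"dz": 0,"twist": 0.093},
    {"jaw": -0.3,"dx": 0,"dy": 0,"dz": 0,"twist": 0},
    {"jaw": -0.3,"dx": 0,"dy": 0,"dz": 0,"twist": 0}
  ]
}}

```text
t: 21.65
eef_pos: [0.4652, -0.2456, 0.1701]
ee_rot: [3.141, 0.0, 2.883]
force: [-0.2, 0.6, 0.4]
width: 0.0305
gripper_force: 0.0
```

```bash
python3 - <<'E'
from h import *
snap('wrist'); print([(np.round(d['position'],4).tolist(),round(d['score'],2)) for d in arm.pinpoint('wrist','cover_grip')])
delta(.4653,-.2462,.097,165)
E
```

```text
[([0.4716, -0.2447, 0.0467], 0.9)]
at [ 0.4656 -0.2455  0.17  ] yaw 165.24 q [-0.11  0.23 -0.48 -0.   -0.86 -1.72] w 0.0308
dxyz [ 0.0001 -0.0007  0.073 ] twist 0.0042
```

{"op": "move_arm", "data": {
  "increments": [
    {"jaw": -0.3,"dx": 0,"dy": -0.0005,"dz": 0.025,"twist": 0.004},
    {"jaw": -0.3,"dx": 0,"dy": 0,"dz": 0.025,"twist": 0},
    {"jaw": -0.3,"dx": 0,"dy": 0,"dz": 0.015,"twist": 0},
    {"jaw": -0.3,"dx": 0,"dy": 0,"dz": 0.006,"twist": 0},
    {"jaw": -0.3,"dx": 0,"dy": 0,"dz": 0,"twist": 0},
    {"jaw": -0.3,"dx": 0,"dy": 0,"dz": 0,"twist": 0},
    {"jaw": -1,"dx": 0,"dy": 0,"dz": 0,"twist": 0},
    {"jaw": -1,"dx": 0,"dy": 0,"dz": 0,"twist": 0},
    {"jaw": -1,"dx": 0,"dy": 0,"dz": 0,"twist": 0},
    {"jaw": -1,"dx": 0,"dy": 0,"dz": 0,"twist": 0},
    {"jaw": -1,"dx": 0,"dy": 0,"dz": 0,"twist": 0}
  ],
  "force": 15
}}

```text
t: 22.67
eef_pos: [0.4663, -0.246, 0.0996]
ee_rot: [3.141, 0.002, 2.877]
force: [0.6, 5.4, 3.9]
width: 0.0099
gripper_force: 15.0
```

{"op": "move_arm", "data": {
  "increments": [
    {"jaw": -1,"dx": 0,"dy": 0.004,"dz": 0,"twist": 0},
    {"jaw": -1,"dx": 0,"dy": 0.01,"dz": 0,"twist": 0},
    {"jaw": -1,"dx": 0,"dy": 0.012,"dz": 0,"twist": 0},
    {"jaw": -1,"dx": 0,"dy": 0.012,"dz": 0,"twist": 0},
    {"jaw": -1,"dx": 0,"dy": 0.012,"dz": 0,"twist": 0},
    {"jaw": -1,"dx": 0,"dy": 0.012,"dz": 0,"twist": 0},
    {"jaw": -1,"dx": 0,"dy": 0.012,"dz": 0,"twist": 0},
    {"jaw": -1,"dx": 0,"dy": 0.012,"dz": 0,"twist": 0},
    {"jaw": -1,"dx": 0,"dy": 0.012,"dz": 0,"twist": 0},
    {"jaw": -1,"dx": 0,"dy": 0.008,"dz": 0,"twist": 0},
    {"jaw": -1,"dx": 0,"dy": 0.005,"dz": 0,"twist": 0},
    {"jaw": -1,"dx": 0,"dy": 0,"dz": 0,"twist": 0}
  ]
}}

```text
t: 23.67
eef_pos: [0.4951, -0.1382, 0.0995]
ee_rot: [-3.142, 0.001, 2.878]
force: [-1.7, 2.2, 9.2]
width: 0.0096
gripper_force: 15.0
```

{"op": "move_arm", "data": {
  "increments": [
    {"jaw": -1,"dx": 0,"dy": 0.002,"dz": 0,"twist": 0},
    {"jaw": -1,"dx": 0,"dy": 0.002,"dz": 0,"twist": 0},
    {"jaw": -1,"dx": 0,"dy": 0.001,"dz": 0,"twist": 0},
    {"jaw": -1,"dx": 0,"dy": 0,"dz": 0,"twist": 0}
  ]
}}

```text
t: 24.0
eef_pos: [0.4961, -0.1346, 0.0995]
ee_rot: [-3.141, 0.0, 2.877]
force: [-1.6, -4.7, 7.2]
width: 0.0099
gripper_force: 15.0
```

{"op": "move_arm", "data": {
  "increments": [
    {"jaw": -1,"dx": 0,"dy": 0.0015,"dz": 0,"twist": 0},
    {"jaw": -1,"dx": 0,"dy": 0.0015,"dz": 0,"twist": 0},
    {"jaw": -1,"dx": 0,"dy": 0,"dz": 0,"twist": 0}
  ]
}}

```text
t: 24.25
eef_pos: [0.4961, -0.1341, 0.0994]
ee_rot: [-3.137, -0.001, 2.878]
force: [-0.8, -22.7, 5.7]
width: 0.0099
gripper_force: 15.0
```

{"op": "move_arm", "data": {
  "increments": [
    {"jaw": -1,"dx": 0,"dy": -0.0015,"dz": 0,"twist": 0},
    {"jaw": -0.4,"dx": 0,"dy": 0,"dz": 0,"twist": 0},
    {"jaw": -0.3,"dx": 0,"dy": 0,"dz": 0,"twist": 0},
    {"jaw": -0.3,"dx": 0,"dy": 0,"dz": 0,"twist": 0},
    {"jaw": -0.3,"dx": 0,"dy": 0,"dz": -0.015,"twist": 0},
    {"jaw": -0.3,"dx": 0,"dy": 0,"dz": -0.03,"twist": 0},
    {"jaw": -0.3,"dx": 0,"dy": 0,"dz": -0.03,"twist": 0},
    {"jaw": -0.3,"dx": 0,"dy": 0,"dz": -0.03,"twist": 0},
    {"jaw": -0.3,"dx": 0,"dy": 0,"dz": 0,"twist": 0},
    {"jaw": -0.3,"dx": 0,"dy": 0,"dz": 0,"twist": 0}
  ]
}}

```text
t: 25.08
eef_pos: [0.4974, -0.1325, 0.2056]
ee_rot: [3.14, 0.004, 2.877]
force: [0.2, -0.1, 0.2]
width: 0.0307
gripper_force: 0.0
```

```bash
python3 - <<'E'
from h import *
im=snap('wrist','w11.png'); info=arm.camera_info('wrist')
for d in arm.silhouettes('wrist','cover')[:1]: print(d['score'],rect('wrist',d['pixels'],.025,info))
print([(np.round(d['position'],4).tolist(),round(d['score'],2)) for d in arm.pinpoint('wrist','cover_grip')])
s=arm.get_state(); print(s['t'],s['eef_pos'],s['force'])
E
```

```text
0.78 [ 492.6 -134.6  115.5  110.9   74.8]
[([0.4986, -0.1343, 0.0477], 0.86)]
25.2333 [ 0.49583527 -0.13277774  0.20280464] [ 0.07103864 -0.0363296  -0.21214009]
```

View pics/w11.png

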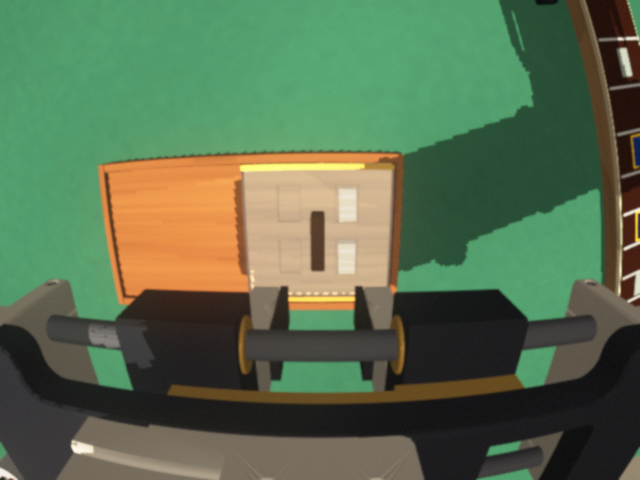

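The cover is flush with the end wall (right edge at column 393). The blue pockets at (289,203) and (289,256) are empty, and both creams are in place at (347,204) and (346,257). Handing in.

```bash
python3 -c "
from station import arm
print(arm.job_done())"
```

```text
the job is handed in; nothing more can be done
None
```

The job is handed in at about 25 s of the 70 s allowed: both blue blocks lie flat in the two outlines, each within about 0.5 mm of centre and in line by the wrist camera, the cover is fully shut, the cream blocks are still in their pockets, and the arm never went near the glue bottle or hammer.

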